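# Wind the bottle in under the capping press

### The job

On the bottle feeder, take hold of the upright knob of the loose crank that sits on the square shaft end and turn it clockwise (seen from above), several full turns, until the bottle in the white nest stands centred under the press ram. Keep the crank down on its square while you turn it, leave the bottle upright in its nest, then let go.

Things in the scene. Friction and masses are not known exactly. Their poses are not given: they have to be found in the camera images.
- knob (a point): Centre of the upright black crank knob (24 mm across, 50 mm tall; foot 25 mm lower, 4 mm above the crank arm). It spins freely on its pin: hold it at any yaw, the gripper need not turn. It runs 60 mm from the shaft axis, starting at any angle. The dark steel crank (0.3 to 0.5 kg) sits loose, 22 mm deep, on an 18 mm square with a few degrees of play. Turning takes 2 to 3 N. z is up, x outward.
- axis (a point): Fixed point on the vertical shaft axis, top of the square steel end in the crank's hub, 21 mm below the knob's centre; on the grey gear block (76 mm square, 80 mm high) at the left end of the feeder, a 120 x 450 mm aluminium bed. y runs along the slide, away from the press. A clockwise turn (seen from above) winds the nest 30 mm to the press; anticlockwise, back. It stays where left.
- bottle_mid (a point): Centre (half-way up) of the dark red roll-on bottle, 32 mm across, 85 mm tall, with a white ball on top, standing loose in a 26 mm deep pocket (1 mm play each side) of the white 60 mm nest block on the slide. z is up along the bottle. It starts 75 to 105 mm short of the ram, between crank and press. The slide can overrun the ram by 20 mm or more.
- ram (a point): Fixed point: centre of the underside of the press ram, a black 34 mm cylinder hanging from the small press at the right end of the feeder, 270 mm along the slide from the shaft axis. The bottle's top passes 22 mm below it, its centre 64 mm below. The press is 346 mm high over the table and reaches from 35 mm on the crank's side of this point to 130 mm on the other.
Not all that is in view belongs to the job. Leave any blue look-alike of the part that bears knob alone. Leave any turquoise look-alike of the part that bears bottle_mid alone.

How it is judged:
On the way:
1. with the fingers holding the crank, the bottle has been wound more than 40 mm along from its start (distance of bottle_mid from where it was at the start of the episode above 0.04 m and contact force between the fingers and crank above 0.5 N), for 0.2 s.
At the end, for the whole second after the job is handed in: The bottle stands in its nest (at its height within 10 mm, upright within 10 degrees), at rest, its axis within 12 mm of the ram's axis, and the crank still sits on its square shaft end (knob at its height within 10 mm and no more than 68 mm from the shaft axis) (horizontal distance between bottle_mid and ram below 0.012 m and z of bottle_mid in the frame of ram between -0.0745 and -0.0545 m and angle between bottle_mid's own z axis and vertical below 0.175 rad and linear speed of bottle below 0.02 m/s and horizontal distance between knob and axis below 0.068 m and z of knob in the frame of axis between 0.011 and 0.031 m); the robot touches nothing.
It fails at once if the crank is lifted off its square: the knob more than 15 mm above its seated height (z of knob in the frame of axis above 0.036 m).
It also fails if it takes over 64 s, if anything falls off the work surface, if the arm or the gripper's body presses on something with over 40 N, if the wrist force passes 120 N, or if a joint passes its speed limit or range.

### The arm

A 7-joint arm with a two-finger parallel gripper is mounted at the origin on the work surface. World frame = base frame: x ahead of the robot, y to its left, z up, the work surface at z = 0. Lengths are in m, angles in rad, forces in N, time in s.
With the tool pointing down it reaches from about 0.425 to 0.925 m from the base axis. Payload 6.8 kg.
Tool frame: the origin (TCP) lies between the finger pads; the fingertips stand 8 mm ahead of it and the grasp point (between the pads) lies 11 mm behind it; z points along the fingers, y is the line along which they close (so a half turn about z gives the same grasp; the last joint's range is limited). The gripper opens to 88 mm and grips with 3 to 60 N. Pads are 20 mm wide; open, the fingers measure 115 mm over their backs; the gripper's body (75 mm by 178 mm) begins 61 mm behind the grasp point.
Start: joints at [-1.228, 0.477, 0.022, 1.555, -0.011, 1.109, -0.083], TCP at [0.294, 0.608, 0.209] pointing down, gripper open.
Joint ranges: [-2.96, 2.96], [-0.34, 2.1], [-1.41, 1.46], [0.24, 2.44], [-1.37, 4.51], [0.17, 1.92], [-2.96, 2.96]. Speed limits (rad/s): [2.39, 2.39, 3.14, 3.14, 3.14, 3.14, 3.14].

### API

Orientations are given as a unit quaternion [x, y, z, w].
In Python, from workcell import arm gives the robot as it stands.
- The arm moves only by the shell command python3 -m inch 'ROWS' [OPENING]. ROWS is JSON, a list of rows, each an object of numbers: "dx", "dy", "dz": the shift along the tool's x, y, z as a fraction of full scale; "turn": the turn about the tool's z as a fraction of full scale. A call has 1 to 5 rows; each row is the pose to reach, as a shift and turn from the pose commanded when the call began, along the tool's axes at that moment, turning the shorter way round; what a row does not reach only later rows make up. Full scale, the value 1, is 0.15 m for a shift and 180 degrees for a turn. A row lasts 1/12 s, in which the tool goes at most 41.7 mm and 7.16 degrees, less where a joint would pass 70% of its speed; a pose out of reach is approached as far as the arm can. A call with a number of a shift or a turn outside -1 to 1 is refused whole. A call with a gripper value outside its range is refused whole. OPENING is the closure, from -1 (fully open) to 1 (shut), so that 0 is half open, set as the call begins (- or left out, the last holds). The fingers move at their own pace and stop on an object; the grip force is fixed at half the most. Time passes only in rows, so rows that repeat a pose let the fingers close. It gives the time, the measured TCP pose, the force, the opening and the grip force at its end, in the units of the state.
- arm.observe(): the state, without advancing time (a new reading comes with each control period).
- arm.read_camera(name): name is "side" or "top"; returns a dict with "frame" (400x640x3 uint8, red, green, blue), "K" (3x3 intrinsics, pixels), "position" and "rotation" of the camera in the world. Camera axes: x right, y up, looking along -z (the intrinsics and any distortion apply to the point x, -y, -z); pixel columns grow to the right and rows downward; lengths in m; the calibration is good to about 2 mm. A picture is of the moment at which its call begins. There is no depth.
- arm.hand_in(): hands the job in; it is judged then, once.
Trained networks look in a picture, given as the dict that the camera call returned (one of the last four; its "shot" number tells which), for a name from the list of things; names that differ only in an ending like _2 or _b are one class to them, and where a whole thing is asked for, a point or a joint stands for the part that bears it (a point fixed in the world has none). Each returns a list of dicts, best first, with "score" (0 to 1); they miss things now and then, are a little off and sometimes report something else, mostly with a low value. They report only what shows in the picture. A call takes as long as a camera call. They do not tell look-alikes from the thing itself.
- arm.find_in(picture, query): "bbox" ([left, top, width, height] in pixels, round what is visible of it).
- arm.regions_of(picture, query): "mask" (400x640 bool, what is visible of it) and "bbox" ([left, top, width, height] in pixels, round what is visible of it).
- arm.pinpoint(picture, query): "location" ([column, row] in pixels: a listed point, or the origin of a listed thing).
The state is a dict: "time": time; "qpos": joint angles; "joint_velocities": joint speeds; "effort": joint torques, N m; "tcp_pos": TCP position; "ee_rot": TCP orientation; "contact_force": force on the tool from outside, world axes, zero at the start; "moment": the same for the moment, N m; "gripper_width": finger opening in m; "gripper_force": force on a finger pad.
Only numpy, scipy, OpenCV 4.12 (cv2) and the standard library are available. Lean on these libraries where they do the work, as an engineer would, in place of code of your own. Each camera call takes 0.05 s, during which the arm holds its last target. There are 200 camera calls.

## Working session

There is one attempt and no reset: what is moved stays moved. The work goes in short steps, Python scripts to look and compute and a shell command to move; the robot and the scene stay as the last step left them, time stands still between calls to the robot, and variables do not carry over. Pictures are saved under pics/ and viewed, at most 10 in all, crops included, and the job is handed in when it is done.

```bash
mkdir -p pics
cat > h.py <<'E'
import numpy as np, cv2
from workcell import arm
def ray(p,uv):
    K=np.array(p["K"]);d=np.linalg.inv(K)@[uv[0],uv[1],1];d=np.array([d[0],-d[1],-d[2]])
    return np.array(p["position"]),np.array(p["rotation"])@(d/np.linalg.norm(d))
def tri(p1,u1,p2,u2):
    a,d=ray(p1,u1);b,e=ray(p2,u2)
    s=np.linalg.lstsq(np.c_[d,-e],b-a,rcond=None)[0]
    return (a+d*s[0]+b+e*s[1])/2,np.linalg.norm(a+d*s[0]-b-e*s[1])
def atz(p,uv,z):
    a,d=ray(p,uv);return a+d*(z-a[2])/d[2]
E
python3 - <<'E'
from h import *
P={n:arm.read_camera(n) for n in("top","side")}
for n,p in P.items():
    cv2.imwrite(f"pics/{n}0.png",p["frame"][:,:,::-1]); print(n,[k for k in p],np.round(p["position"],3))
    for q in("knob","axis","bottle_mid","ram"): print(q,[(np.round(r["location"],1).tolist(),round(r["score"],2)) for r in arm.pinpoint(p,q)][:4])
s=arm.observe();print(s["time"],s["tcp_pos"],s["ee_rot"],s["gripper_width"])
E
```

```text
top ['frame', 'K', 'position', 'rotation', 'shot'] [0.434 0.07  0.749]
knob [([206.5, 258.6], 0.74), ([295.6, 177.3], 0.59)]
axis [([293.4, 213.3], 0.68)]
bottle_mid [([420.5, 161.9], 0.78), ([394.6, 217.1], 0.66)]
ram [([465.0, 209.6], 0.73)]
side ['frame', 'K', 'position', 'rotation', 'shot'] [ 0.015 -0.039  0.636]
knob [([294.5, 196.0], 0.85), ([189.3, 272.0], 0.8)]
axis []
bottle_mid [([390.8, 244.2], 0.81), ([421.3, 225.5], 0.57)]
ram [([458.9, 224.8], 0.9)]
0.5 [0.29406388 0.60757377 0.20864687] [ 2.23468862e-01  9.74711069e-01 -1.66974800e-05  2.21642644e-06] 0.08797522166429993
```

View pics/top0.png

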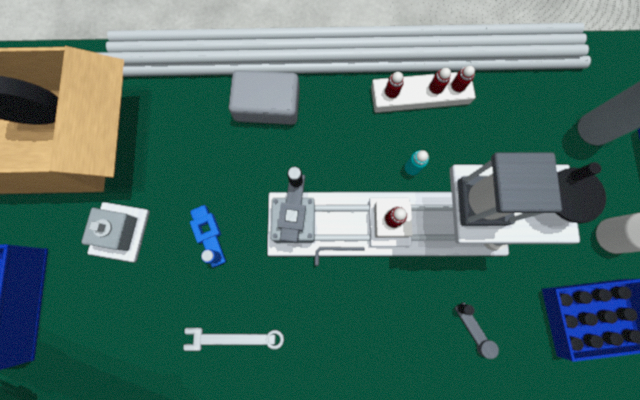

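View pics/side0.png

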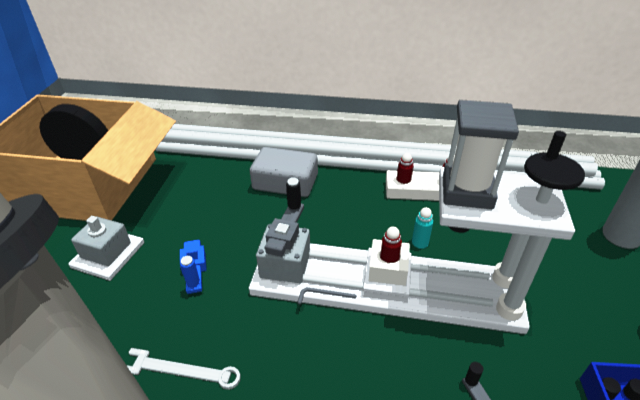

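The true crank is at the feeder's left end: its black knob is at top (296,177) and side (294,196). The bottle in the white nest is at top (395,217) and side (391,244). The press is at the right. The blue crank (207,258) and turquoise bottle (420,162) are the look-alikes.

```bash
cat >> h.py <<'E'
def look(qs,prev):
    P={n:arm.read_camera(n) for n in("top","side")};o={}
    for q in qs:
        u=[]
        for n in("top","side"):
            c=[np.array(r["location"]) for r in arm.pinpoint(P[n],q) if r["score"]>.3]
            c=[x for x in c if np.linalg.norm(x-prev[q][n])<prev[q].get("r",30)]
            u.append(c[0] if c else None)
        o[q]=(u, tri(P["top"],u[0],P["side"],u[1]) if u[0] is not None and u[1] is not None else None)
    return P,o
E
python3 - <<'E'
from h import *
np.set_printoptions(precision=4,suppress=True)
pv={"knob":{"top":[296,177],"side":[294,196]},"bottle_mid":{"top":[394,217],"side":[391,244],"r":20},"ram":{"top":[465,210],"side":[459,225]}}
P,o=look(list(pv),pv)
for q in o: print(q,o[q])
k=o["knob"][1][0]; zk=k[2]
ax=arm.pinpoint(P["top"],"axis")[0]["location"]; A=atz(P["top"],ax,zk-.021);print("axis",ax,A,np.linalg.norm((A-k)[:2]))
b=o["bottle_mid"][1][0]; r=o["ram"][1]
print("dist b-axis",np.linalg.norm((b-A)[:2]),(b-A))
from scipy.spatial.transform import Rotation as R
print(R.from_quat(arm.observe()["ee_rot"]).as_matrix())
E
```

```text
Traceback (most recent call last):
  File "h.py", line 20, in look
    o[q]=(u, tri(P["top"],u[0],P["side"],u[1]) if u[0] is not None and u[1] is not None else None)
             ~~~^^^^^^^^^^^^^^^^^^^^^^^^^^^^^^
  File "h.py", line 7, in tri
    a,d=ray(p1,u1);b,e=ray(p2,u2)
        ~~~^^^^^^^
  File "h.py", line 5, in ray
    return np.array(p["position"]),np.array(p["rotation"])@(d/np.linalg.norm(d))
                                   ~~~~~~~~~~~~~~~~~~~~~~~^^~~~~~~~~~~~~~~~~~~~~
ValueError: matmul: Input operand 1 has a mismatch in its core dimension 0, with gufunc signature (n?,k),(k,m?)->(n?,m?) (size 3 is different from 4)
```

```bash
sed -i 's/np.array(p\["rotation"\])@(d/R.from_quat(p["rotation"]).apply(d/; 1a from scipy.spatial.transform import Rotation as R' h.py
python3 - <<'E'
from h import *
np.set_printoptions(precision=4,suppress=True)
pv={"knob":{"top":[296,177],"side":[294,196]},"bottle_mid":{"top":[394,217],"side":[391,244],"r":20},"ram":{"top":[465,210],"side":[459,225]}}
P,o=look(list(pv),pv)
for q in o: print(q,o[q])
k=o["knob"][1][0]; zk=k[2]
ax=arm.pinpoint(P["top"],"axis")[0]["location"]; A=atz(P["top"],ax,zk-.021);print("axis",ax,A,np.linalg.norm((A-k)[:2]))
b=o["bottle_mid"][1][0]
print("dist b-axis",np.linalg.norm((b-A)[:2]),(b-A))
print(R.from_quat(arm.observe()["ee_rot"]).as_matrix())
E
```

```text
knob ([array([296.5, 180.6]), array([295.1, 198.7])], (array([0.5917, 0.101 , 0.1285]), np.float64(0.0024121984243696275)))
bottle_mid ([array([395. , 218.8]), array([393. , 247.6])], (array([ 0.5299, -0.0654,  0.099 ]), np.float64(0.006941321392013097)))
ram ([array([465.4, 209. ]), array([458.9, 223.8])], (array([ 0.5332, -0.1586,  0.1616]), np.float64(0.0008442823162464421)))
axis [291.3, 212.2] [0.5425 0.1124 0.1075] 0.05053702847091149
dist b-axis 0.17826252485182287 [-0.0126 -0.1778 -0.0084]
[[-0.9001  0.4357 -0.    ]
 [ 0.4357  0.9001  0.    ]
 [ 0.      0.     -1.    ]]
```

```bash
cat > m.py <<'E'
from h import *
import sys
np.set_printoptions(precision=4,suppress=True)
pv={"knob":{"top":[296,177],"side":[294,196]},"bottle_mid":{"top":[394,217],"side":[391,244],"r":20},"ram":{"top":[465,210],"side":[459,225]},"axis":{"top":[292,213],"side":[282,232]}}
L={q:[] for q in pv};T=[]
for i in range(6):
    P,o=look(list(pv),pv)
    for q in o:
        if o[q][1]: L[q].append(o[q][1][0])
    if o["axis"][0][0] is not None: T.append(o["axis"][0][0])
for q in L: print(q,len(L[q]),np.median(L[q],0) if L[q] else 0,np.std(L[q],0) if L[q] else 0)
print("axis top",len(T),np.mean(T,0),atz(P["top"],np.mean(T,0),.107))
# bottom/top of knob by mask
for n in P:
    for r in arm.regions_of(P[n],"knob")[:3]: print(n,r["score"],r["bbox"])
E
python3 m.py; python3 -c "
import cv2;a=cv2.imread('pics/top0.png')[150:280,250:510];cv2.imwrite('pics/c.png',cv2.resize(a,None,fx=3,fy=3,interpolation=cv2.INTER_CUBIC))"
```

```text
knob 6 [0.5924 0.1022 0.1387] [0.0031 0.0012 0.0037]
bottle_mid 5 [ 0.5315 -0.0628  0.1026] [0.0034 0.0015 0.0058]
ram 6 [ 0.5327 -0.1594  0.1584] [0.0029 0.0015 0.0035]
axis 0 0 0
axis top 6 [291.95 213.7 ] [0.54   0.1114 0.107 ]
top 0.93 [188.0, 206.6, 37.6, 57.4]
top 0.65 [278.9, 168.8, 31.9, 74.2]
side 0.96 [264.9, 178.8, 35.7, 75.9]
side 0.82 [177.5, 242.0, 26.8, 50.1]
```

View pics/c.png

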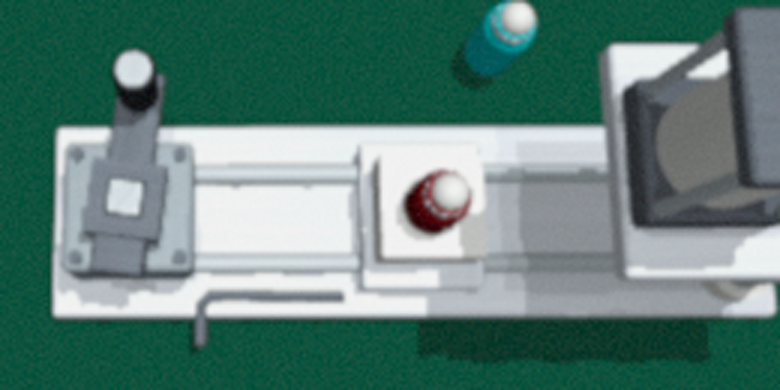

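The crop shows the shaft square's centre at full-image pixel (291.7,215.7) and the knob top's centre at (294.3,173.3). The crank lies roughly crosswise to the slide, away from the robot.

Run:
```python
from h import *
p=arm.read_camera("top")
for zk in(.13,.135,.14):
    A=atz(p,[291.7,215.7],zk-.021);K=atz(p,[294.3,173.3],zk+.025);print(zk,A,K,np.linalg.norm((A-K)[:2]))
print(arm.observe()["time"])
```

```text
0.13 [0.53630506 0.11169368 0.109     ] [0.59666408 0.10420715 0.155     ] 0.06082154227096446
0.135 [0.53550923 0.11136656 0.114     ] [0.59529879 0.1039177  0.16      ] 0.06025177956657328
0.14 [0.5347134  0.11103944 0.119     ] [0.5939335  0.10362825 0.165     ] 0.05968203496173435
4.3
```

```bash
R='' 
python3 -m inch '[{"dx":-0.2,"dy":-0.13,"dz":-0.25},{"dx":-0.4,"dy":-0.27,"dz":-0.25},{"dx":-0.6,"dy":-0.4,"dz":-0.25},{"dx":-0.8,"dy":-0.53,"dz":-0.25},{"dx":-0.82,"dy":-0.54,"dz":-0.25}]' -1 &&
python3 -m inch '[{"dx":-0.2,"dy":-0.13},{"dx":-0.4,"dy":-0.27},{"dx":-0.6,"dy":-0.4},{"dx":-0.8,"dy":-0.53},{"dx":-0.82,"dy":-0.54}]' &&
python3 -m inch '[{"dx":-0.2,"dy":-0.13},{"dx":-0.4,"dy":-0.27},{"dx":-0.6,"dy":-0.4},{"dx":-0.8,"dy":-0.53},{"dx":-0.82,"dy":-0.54}]' &&
python3 -m inch '[{"dx":-0.2,"dy":-0.13},{"dx":-0.4,"dy":-0.27},{"dx":-0.6,"dy":-0.4},{"dx":-0.8,"dy":-0.53},{"dx":-0.82,"dy":-0.54}]' &&
python3 -m inch '[{"turn":-0.036},{"turn":-0.072},{"turn":-0.108},{"turn":-0.1435},{"turn":-0.1435}]'
```

```text
schema error: expected keys dx, dy, dz, turn
```

```bash
python3 -m inch '[{"dx":-0.2,"dy":-0.13,"dz":-0.25,"turn":0},{"dx":-0.4,"dy":-0.27,"dz":-0.25,"turn":0},{"dx":-0.6,"dy":-0.4,"dz":-0.25,"turn":0},{"dx":-0.8,"dy":-0.53,"dz":-0.25,"turn":0},{"dx":-0.82,"dy":-0.54,"dz":-0.25,"turn":0}]' -1 &&
python3 -m inch '[{"dx":-0.2,"dy":-0.13,"dz":0,"turn":0},{"dx":-0.4,"dy":-0.27,"dz":0,"turn":0},{"dx":-0.6,"dy":-0.4,"dz":0,"turn":0},{"dx":-0.8,"dy":-0.53,"dz":0,"turn":0},{"dx":-0.82,"dy":-0.54,"dz":0,"turn":0}]' &&
python3 -m inch '[{"dx":-0.2,"dy":-0.13,"dz":0,"turn":0},{"dx":-0.4,"dy":-0.27,"dz":0,"turn":0},{"dx":-0.6,"dy":-0.4,"dz":0,"turn":0},{"dx":-0.8,"dy":-0.53,"dz":0,"turn":0},{"dx":-0.82,"dy":-0.54,"dz":0,"turn":0}]' &&
python3 -m inch '[{"dx":-0.2,"dy":-0.13,"dz":0,"turn":0},{"dx":-0.4,"dy":-0.27,"dz":0,"turn":0},{"dx":-0.6,"dy":-0.4,"dz":0,"turn":0},{"dx":-0.8,"dy":-0.53,"dz":0,"turn":0},{"dx":-0.82,"dy":-0.54,"dz":0,"turn":0}]' &&
python3 -m inch '[{"dx":0,"dy":0,"dz":0,"turn":-0.036},{"dx":0,"dy":0,"dz":0,"turn":-0.072},{"dx":0,"dy":0,"dz":0,"turn":-0.108},{"dx":0,"dy":0,"dz":0,"turn":-0.1435},{"dx":0,"dy":0,"dz":0,"turn":-0.1435}]'
```

```text
time: 4.72
tcp_pos: [0.3752, 0.4742, 0.2469]
ee_rot: [0.228, 0.974, -0.001, 0.002]
contact_force: [0.3, 0.4, -0.5]
gripper_width: 0.0878
gripper_force: 0.0
time: 5.13
tcp_pos: [0.4494, 0.3475, 0.2465]
ee_rot: [0.228, 0.974, -0.001, 0.001]
contact_force: [0.3, -0.9, 0.6]
gripper_width: 0.0879
gripper_force: 0.0
time: 5.55
tcp_pos: [0.5239, 0.2207, 0.2466]
ee_rot: [0.228, 0.974, -0.001, 0.001]
contact_force: [0.3, -1.0, 0.9]
gripper_width: 0.0878
gripper_force: 0.0
time: 5.97
tcp_pos: [0.5986, 0.094, 0.2465]
ee_rot: [0.228, 0.974, -0.002, 0.001]
contact_force: [-0.5, -0.4, 0.2]
gripper_width: 0.0879
gripper_force: 0.0
time: 6.38
tcp_pos: [0.5957, 0.1021, 0.2461]
ee_rot: [-0.002, 1.0, 0.0, -0.0]
contact_force: [-0.2, -0.3, 0.1]
gripper_width: 0.0878
gripper_force: 0.0
```

```bash
python3 -m inch '[{"dx":0,"dy":0.01,"dz":0.2,"turn":0},{"dx":0,"dy":0.01,"dz":0.4,"turn":0},{"dx":0,"dy":0.01,"dz":0.6,"turn":0},{"dx":0,"dy":0.01,"dz":0.79,"turn":0},{"dx":0,"dy":0.01,"dz":0.79,"turn":0}]'
python3 - <<'E'
from h import *
p=arm.read_camera("side");cv2.imwrite("pics/s1.png",cv2.resize(p["frame"][120:300,200:440,::-1],None,fx=3,fy=3))
E
```

```text
time: 6.8
tcp_pos: [0.5918, 0.1029, 0.1223]
ee_rot: [0.001, 1.0, -0.001, -0.005]
contact_force: [-1.3, 0.3, -1.2]
gripper_width: 0.0877
gripper_force: 0.0
```

View pics/s1.png

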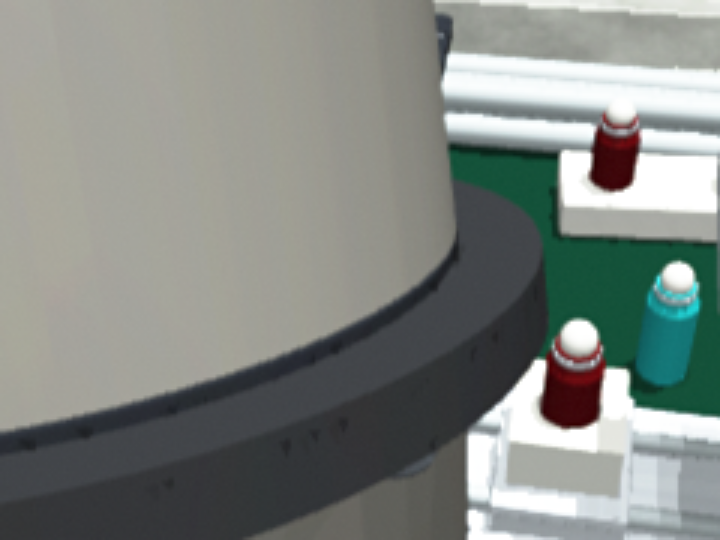

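The arm hides the crank from the side camera, but the bottle stays visible. The arm touches nothing, so I'll close the gripper.

```bash
for i in 1 2; do python3 -m inch '[{"dx":0,"dy":0,"dz":0,"turn":0},{"dx":0,"dy":0,"dz":0,"turn":0},{"dx":0,"dy":0,"dz":0,"turn":0},{"dx":0,"dy":0,"dz":0,"turn":0},{"dx":0,"dy":0,"dz":0,"turn":0}]' 1; done
```

```text
time: 7.27
tcp_pos: [0.5964, 0.1033, 0.1289]
ee_rot: [0.0, 1.0, 0.0, 0.001]
contact_force: [0.2, 0.0, -0.3]
gripper_width: 0.058
gripper_force: 0.0
time: 7.68
tcp_pos: [0.5957, 0.1031, 0.1276]
ee_rot: [0.0, 1.0, 0.0, -0.0]
contact_force: [-0.2, 0.2, 0.1]
gripper_width: 0.0248
gripper_force: 0.3
```

```bash
python3 -m inch '[{"dx":0,"dy":0,"dz":0,"turn":0},{"dx":0,"dy":0,"dz":0,"turn":0},{"dx":0,"dy":0,"dz":0,"turn":0}]' 1
python3 - <<'E'
import numpy as np
r=.06
for j in range(6):
    a0=-8-60*j; f=lambda a:r*np.array([np.cos(np.radians(a)),np.sin(np.radians(a))])
    print(a0,[tuple(np.round((f(a0-12*i)-f(a0))*[-1,1]/.15,3).tolist()) for i in range(1,6)])
E
```

```text
time: 7.93
tcp_pos: [0.5957, 0.1031, 0.1276]
ee_rot: [-0.0, 1.0, 0.0, -0.0]
contact_force: [-0.6, 0.1, -0.3]
gripper_width: 0.0227
gripper_force: 30.0
-8 [(0.02, -0.081), (0.057, -0.156), (0.108, -0.222), (0.172, -0.276), (0.246, -0.315)]
-68 [(0.08, -0.023), (0.164, -0.029), (0.247, -0.017), (0.325, 0.011), (0.396, 0.056)]
-128 [(0.06, 0.058), (0.107, 0.127), (0.138, 0.205), (0.153, 0.287), (0.15, 0.371)]
-188 [(-0.02, 0.081), (-0.057, 0.156), (-0.108, 0.222), (-0.172, 0.276), (-0.246, 0.315)]
-248 [(-0.08, 0.023), (-0.164, 0.029), (-0.247, 0.017), (-0.325, -0.011), (-0.396, -0.056)]
-308 [(-0.06, -0.058), (-0.107, -0.127), (-0.138, -0.205), (-0.153, -0.287), (-0.15, -0.371)]
```

Firmly gripped. I'll start with the first 60°.

```bash
python3 -m inch '[{"dx":0.02,"dy":-0.081,"dz":0,"turn":0},{"dx":0.057,"dy":-0.156,"dz":0,"turn":0},{"dx":0.108,"dy":-0.222,"dz":0,"turn":0},{"dx":0.172,"dy":-0.276,"dz":0,"turn":0},{"dx":0.246,"dy":-0.315,"dz":0,"turn":0}]'
python3 -m inch '[{"dx":0,"dy":0,"dz":0,"turn":0},{"dx":0,"dy":0,"dz":0,"turn":0}]'
python3 -c "
from h import *
p=arm.read_camera('side');print([(np.round(r['location'],1),r['score']) for r in arm.pinpoint(p,'bottle_mid')])"
```

```text
time: 8.35
tcp_pos: [0.5573, 0.0557, 0.1274]
ee_rot: [0.0, 1.0, 0.001, -0.0]
contact_force: [0.2, 9.2, -2.1]
gripper_width: 0.0226
gripper_force: 30.0
time: 8.52
tcp_pos: [0.5565, 0.0554, 0.1274]
ee_rot: [0.0, 1.0, 0.0, -0.001]
contact_force: [-1.6, 4.7, -2.3]
gripper_width: 0.0223
gripper_force: 30.0
[]
```

```bash
python3 -m inch '[{"dx":0.08,"dy":-0.023,"dz":0,"turn":0},{"dx":0.164,"dy":-0.029,"dz":0,"turn":0},{"dx":0.247,"dy":-0.017,"dz":0,"turn":0},{"dx":0.325,"dy":0.011,"dz":0,"turn":0},{"dx":0.396,"dy":0.056,"dz":0,"turn":0}]'
python3 -m inch '[{"dx":0,"dy":0,"dz":0,"turn":0},{"dx":0,"dy":0,"dz":0,"turn":0}]'
python3 -m inch '[{"dx":0.06,"dy":0.058,"dz":0,"turn":0},{"dx":0.107,"dy":0.127,"dz":0,"turn":0},{"dx":0.138,"dy":0.205,"dz":0,"turn":0},{"dx":0.153,"dy":0.287,"dz":0,"turn":0},{"dx":0.15,"dy":0.371,"dz":0,"turn":0}]'
python3 -m inch '[{"dx":0,"dy":0,"dz":0,"turn":0},{"dx":0,"dy":0,"dz":0,"turn":0}]'
python3 -c "
from h import *
for n in('side','top'):
  p=arm.read_camera(n);print([(np.round(r['location'],1),r['score']) for r in arm.pinpoint(p,'bottle_mid')]);cv2.imwrite('pics/%s2.png'%n,p['frame'][:,:,::-1])"
```

```text
time: 9.03
tcp_pos: [0.5006, 0.064, 0.1279]
ee_rot: [0.0, 1.0, 0.0, 0.002]
contact_force: [6.7, 4.7, -8.0]
gripper_width: 0.0226
gripper_force: 29.9
time: 9.2
tcp_pos: [0.5002, 0.0643, 0.128]
ee_rot: [-0.0, 1.0, 0.0, 0.002]
contact_force: [3.7, 4.2, -4.5]
gripper_width: 0.0225
gripper_force: 29.9
time: 9.62
tcp_pos: [0.4766, 0.1174, 0.1278]
ee_rot: [0.001, 1.0, -0.001, 0.0]
contact_force: [-0.5, -2.4, 1.4]
gripper_width: 0.0227
gripper_force: 30.0
time: 9.78
tcp_pos: [0.477, 0.1188, 0.1277]
ee_rot: [0.0, 1.0, -0.0, 0.0]
contact_force: [-0.3, 0.7, -1.0]
gripper_width: 0.0224
gripper_force: 30.0
[(array([400. , 247.6]), 0.67)]
[(array([418.6, 165.1]), 0.68), (array([401.5, 218. ]), 0.63)]
```

View pics/top2.png

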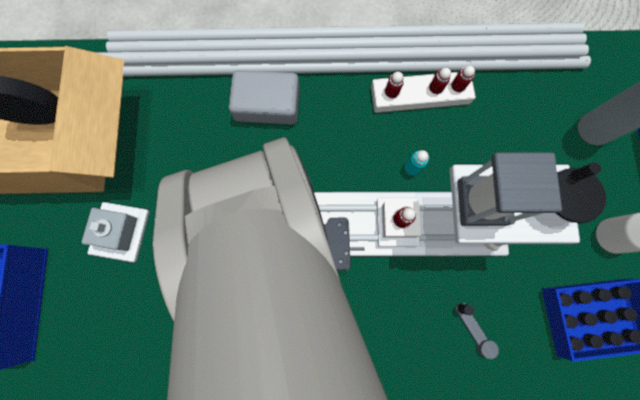

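The bottle has moved toward the press, from column 395 to about 402, and the forces are small. I'll finish this turn.

```bash
python3 -m inch '[{"dx":-0.02,"dy":0.081,"dz":0,"turn":0},{"dx":-0.057,"dy":0.156,"dz":0,"turn":0},{"dx":-0.108,"dy":0.222,"dz":0,"turn":0},{"dx":-0.172,"dy":0.276,"dz":0,"turn":0},{"dx":-0.246,"dy":0.315,"dz":0,"turn":0}]'
python3 -m inch '[{"dx":-0.08,"dy":0.023,"dz":0,"turn":0},{"dx":-0.164,"dy":0.029,"dz":0,"turn":0},{"dx":-0.247,"dy":0.017,"dz":0,"turn":0},{"dx":-0.325,"dy":-0.011,"dz":0,"turn":0},{"dx":-0.396,"dy":-0.056,"dz":0,"turn":0}]'
python3 -m inch '[{"dx":-0.06,"dy":-0.058,"dz":0,"turn":0},{"dx":-0.107,"dy":-0.127,"dz":0,"turn":0},{"dx":-0.138,"dy":-0.205,"dz":0,"turn":0},{"dx":-0.153,"dy":-0.287,"dz":0,"turn":0},{"dx":-0.15,"dy":-0.371,"dz":0,"turn":0}]'
python3 -m inch '[{"dx":0,"dy":0,"dz":0,"turn":0},{"dx":0,"dy":0,"dz":0,"turn":0}]'
```

```text
time: 10.4
tcp_pos: [0.5143, 0.1684, 0.1275]
ee_rot: [-0.001, 1.0, -0.0, -0.0]
contact_force: [-1.6, -2.2, 0.7]
gripper_width: 0.0224
gripper_force: 30.0
time: 10.82
tcp_pos: [0.5742, 0.1596, 0.1274]
ee_rot: [-0.001, 1.0, 0.0, -0.0]
contact_force: [-3.2, -0.6, 1.3]
gripper_width: 0.0226
gripper_force: 30.0
time: 11.23
tcp_pos: [0.5959, 0.1019, 0.1275]
ee_rot: [0.0, 1.0, 0.0, -0.0]
contact_force: [-2.3, 2.7, -1.3]
gripper_width: 0.0221
gripper_force: 30.0
time: 11.4
tcp_pos: [0.5957, 0.1012, 0.1277]
ee_rot: [0.001, 1.0, -0.0, 0.0]
contact_force: [-1.0, 0.1, -1.2]
gripper_width: 0.0224
gripper_force: 30.0
```

```bash
python3 -m inch '[{"dx":0.02,"dy":-0.081,"dz":0,"turn":0},{"dx":0.057,"dy":-0.156,"dz":0,"turn":0},{"dx":0.108,"dy":-0.222,"dz":0,"turn":0},{"dx":0.172,"dy":-0.276,"dz":0,"turn":0},{"dx":0.246,"dy":-0.315,"dz":0,"turn":0}]'
python3 -m inch '[{"dx":0.08,"dy":-0.023,"dz":0,"turn":0},{"dx":0.164,"dy":-0.029,"dz":0,"turn":0},{"dx":0.247,"dy":-0.017,"dz":0,"turn":0},{"dx":0.325,"dy":0.011,"dz":0,"turn":0},{"dx":0.396,"dy":0.056,"dz":0,"turn":0}]'
python3 -m inch '[{"dx":0.06,"dy":0.058,"dz":0,"turn":0},{"dx":0.107,"dy":0.127,"dz":0,"turn":0},{"dx":0.138,"dy":0.205,"dz":0,"turn":0},{"dx":0.153,"dy":0.287,"dz":0,"turn":0},{"dx":0.15,"dy":0.371,"dz":0,"turn":0}]'
python3 -m inch '[{"dx":-0.02,"dy":0.081,"dz":0,"turn":0},{"dx":-0.057,"dy":0.156,"dz":0,"turn":0},{"dx":-0.108,"dy":0.222,"dz":0,"turn":0},{"dx":-0.172,"dy":0.276,"dz":0,"turn":0},{"dx":-0.246,"dy":0.315,"dz":0,"turn":0}]'
python3 -m inch '[{"dx":-0.08,"dy":0.023,"dz":0,"turn":0},{"dx":-0.164,"dy":0.029,"dz":0,"turn":0},{"dx":-0.247,"dy":0.017,"dz":0,"turn":0},{"dx":-0.325,"dy":-0.011,"dz":0,"turn":0},{"dx":-0.396,"dy":-0.056,"dz":0,"turn":0}]'
python3 -m inch '[{"dx":-0.06,"dy":-0.058,"dz":0,"turn":0},{"dx":-0.107,"dy":-0.127,"dz":0,"turn":0},{"dx":-0.138,"dy":-0.205,"dz":0,"turn":0},{"dx":-0.153,"dy":-0.287,"dz":0,"turn":0},{"dx":-0.15,"dy":-0.371,"dz":0,"turn":0}]'
python3 -m inch '[{"dx":0,"dy":0,"dz":0,"turn":0},{"dx":0,"dy":0,"dz":0,"turn":0}]'
python3 -c "
from h import *
for n in('side','top'):
  p=arm.read_camera(n);print([(np.round(r['location'],1),r['score']) for r in arm.pinpoint(p,'bottle_mid')],[(np.round(r['location'],1),r['score']) for r in arm.pinpoint(p,'ram')])"
```

```text
time: 11.82
tcp_pos: [0.5578, 0.056, 0.1276]
ee_rot: [0.0, 1.0, 0.001, 0.0]
contact_force: [-0.5, 7.3, -4.4]
gripper_width: 0.0225
gripper_force: 30.0
time: 12.23
tcp_pos: [0.5003, 0.0643, 0.1281]
ee_rot: [0.0, 1.0, 0.001, 0.002]
contact_force: [7.3, 5.8, -9.1]
gripper_width: 0.0225
gripper_force: 29.9
time: 12.65
tcp_pos: [0.4768, 0.1176, 0.1279]
ee_rot: [0.001, 1.0, -0.001, 0.001]
contact_force: [1.2, -2.6, -1.3]
gripper_width: 0.022
gripper_force: 30.0
time: 13.07
tcp_pos: [0.5143, 0.1683, 0.1277]
ee_rot: [-0.001, 1.0, 0.0, -0.0]
contact_force: [-2.6, -1.2, 0.7]
gripper_width: 0.0223
gripper_force: 30.0
time: 13.48
tcp_pos: [0.5743, 0.1594, 0.1275]
ee_rot: [-0.001, 1.0, 0.0, -0.0]
contact_force: [-3.8, 0.6, 0.2]
gripper_width: 0.0225
gripper_force: 30.0
time: 13.9
tcp_pos: [0.5959, 0.1018, 0.1275]
ee_rot: [0.0, 1.0, 0.0, -0.0]
contact_force: [-3.3, 3.2, -0.9]
gripper_width: 0.0226
gripper_force: 30.0
time: 14.07
tcp_pos: [0.5956, 0.1012, 0.1277]
ee_rot: [0.001, 1.0, -0.0, 0.0]
contact_force: [-1.5, 0.3, -2.0]
gripper_width: 0.0225
gripper_force: 30.0
[(array([432. , 251.4]), 0.97), (array([422.3, 224.9]), 0.57)] [(array([461.1, 224.2]), 0.62)]
[(array([419.2, 161.7]), 0.79)] [(array([464.4, 207.5]), 0.97)]
```

```bash
python3 -m inch '[{"dx":0.02,"dy":-0.081,"dz":0,"turn":0},{"dx":0.057,"dy":-0.156,"dz":0,"turn":0},{"dx":0.108,"dy":-0.222,"dz":0,"turn":0},{"dx":0.172,"dy":-0.276,"dz":0,"turn":0},{"dx":0.246,"dy":-0.315,"dz":0,"turn":0}]'
python3 -m inch '[{"dx":0.08,"dy":-0.023,"dz":0,"turn":0},{"dx":0.164,"dy":-0.029,"dz":0,"turn":0},{"dx":0.247,"dy":-0.017,"dz":0,"turn":0},{"dx":0.325,"dy":0.011,"dz":0,"turn":0},{"dx":0.396,"dy":0.056,"dz":0,"turn":0}]'
python3 -m inch '[{"dx":0.06,"dy":0.058,"dz":0,"turn":0},{"dx":0.107,"dy":0.127,"dz":0,"turn":0},{"dx":0.138,"dy":0.205,"dz":0,"turn":0},{"dx":0.153,"dy":0.287,"dz":0,"turn":0},{"dx":0.15,"dy":0.371,"dz":0,"turn":0}]'
python3 -m inch '[{"dx":-0.02,"dy":0.081,"dz":0,"turn":0},{"dx":-0.057,"dy":0.156,"dz":0,"turn":0},{"dx":-0.108,"dy":0.222,"dz":0,"turn":0},{"dx":-0.172,"dy":0.276,"dz":0,"turn":0},{"dx":-0.246,"dy":0.315,"dz":0,"turn":0}]'
python3 -m inch '[{"dx":0,"dy":0,"dz":0,"turn":0},{"dx":0,"dy":0,"dz":0,"turn":0}]'
cat > n.py <<'E'
from h import *
B=[];M=[]
for i in range(6):
  p=arm.read_camera('side')
  for q,l in(('bottle_mid',B),('ram',M)):
    c=[r['location'] for r in arm.pinpoint(p,q) if r['location'][0]>427 and r['score']>.4]
    if c:l.append(c[0])
b,m=np.median(B,0),np.median(M,0);print(len(B),b,len(M),m)
print(atz(p,b,.0945),atz(p,m,.1585))
cv2.imwrite('pics/near_%d.png'%(1000*arm.observe()['time']),cv2.resize(p['frame'][180:320,370:560,::-1],None,fx=4,fy=4,interpolation=cv2.INTER_CUBIC))
E
python3 n.py;ls pics
```

```text
time: 14.78
tcp_pos: [0.5575, 0.0558, 0.1275]
ee_rot: [0.0, 1.0, 0.001, -0.0]
contact_force: [0.3, 9.7, -3.3]
gripper_width: 0.0223
gripper_force: 30.0
time: 15.2
tcp_pos: [0.5001, 0.0643, 0.128]
ee_rot: [0.0, 1.0, 0.001, 0.002]
contact_force: [6.7, 6.5, -9.7]
gripper_width: 0.0223
gripper_force: 29.9
time: 15.62
tcp_pos: [0.4766, 0.1173, 0.1278]
ee_rot: [0.001, 1.0, -0.001, 0.001]
contact_force: [1.7, -2.6, -1.4]
gripper_width: 0.0225
gripper_force: 30.0
time: 16.03
tcp_pos: [0.5141, 0.1682, 0.1276]
ee_rot: [-0.0, 1.0, 0.0, -0.0]
contact_force: [-1.8, -1.2, 1.4]
gripper_width: 0.0221
gripper_force: 30.0
time: 16.2
tcp_pos: [0.5147, 0.1682, 0.1276]
ee_rot: [-0.0, 1.0, 0.001, 0.001]
contact_force: [-1.0, 2.0, 0.3]
gripper_width: 0.0224
gripper_force: 30.0
6 [443.35 254.2 ] 6 [458.25 223.5 ]
[ 0.5329229  -0.14745545  0.0945    ] [ 0.53732682 -0.15888328  0.1585    ]
c.png
near_17100.png
s1.png
side0.png
side2.png
top0.png
top2.png
```

```bash
python3 -m inch '[{"dx":-0.08,"dy":0.023,"dz":0,"turn":0},{"dx":-0.164,"dy":0.029,"dz":0,"turn":0},{"dx":-0.247,"dy":0.017,"dz":0,"turn":0},{"dx":-0.325,"dy":-0.011,"dz":0,"turn":0},{"dx":-0.396,"dy":-0.056,"dz":0,"turn":0}]'
python3 -m inch '[{"dx":-0.06,"dy":-0.058,"dz":0,"turn":0},{"dx":-0.107,"dy":-0.127,"dz":0,"turn":0},{"dx":-0.138,"dy":-0.205,"dz":0,"turn":0},{"dx":-0.153,"dy":-0.287,"dz":0,"turn":0},{"dx":-0.15,"dy":-0.371,"dz":0,"turn":0}]'
python3 -m inch '[{"dx":0,"dy":0,"dz":0,"turn":0},{"dx":0,"dy":0,"dz":0,"turn":0}]'
python3 n.py; cp pics/near_1[89]*.png pics/n2.png
```

```text
time: 17.52
tcp_pos: [0.5743, 0.159, 0.1277]
ee_rot: [-0.0, 1.0, 0.0, 0.0]
contact_force: [-0.9, 3.1, 1.2]
gripper_width: 0.0227
gripper_force: 30.0
time: 17.93
tcp_pos: [0.5956, 0.101, 0.1274]
ee_rot: [0.001, 1.0, -0.0, -0.0]
contact_force: [-2.3, 2.3, 0.3]
gripper_width: 0.0224
gripper_force: 30.0
time: 18.1
tcp_pos: [0.5954, 0.1007, 0.1276]
ee_rot: [0.001, 1.0, -0.001, -0.0]
contact_force: [0.3, -0.5, 0.2]
gripper_width: 0.0228
gripper_force: 30.0
6 [451.4  253.05] 6 [458.85 224.5 ]
[ 0.53725777 -0.16000845  0.0945    ] [ 0.53527583 -0.15961768  0.1585    ]
```

View pics/n2.png

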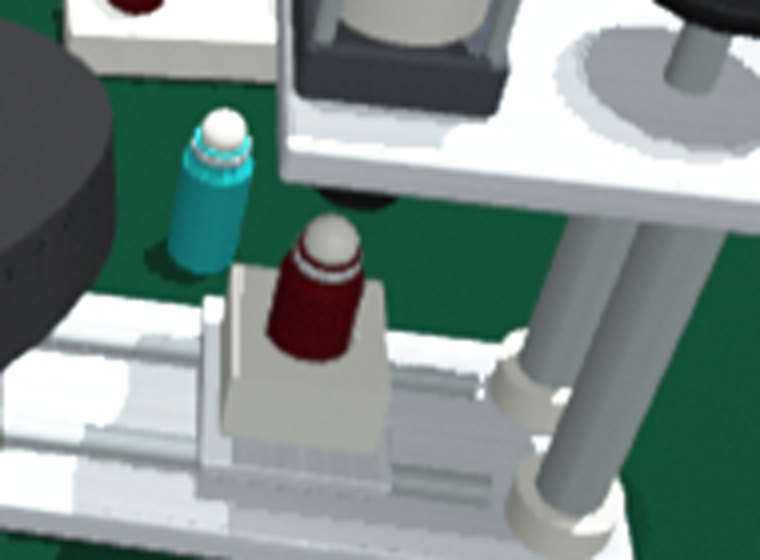

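The bottle stands upright under the press's near edge, with its axis running from crop (312,345) to (332,235). The ram's dark underside is near (358,188), so the bottle may still be a few mm short. I'll check this by projecting the geometry.

Run:
```python
from h import *
p=arm.read_camera("side");K=np.array(p["K"])
def pr(X):
    c=R.from_quat(p["rotation"]).inv().apply(np.array(X)-p["position"]);v=K@[c[0],-c[1],-c[2]]
    return (np.array([v[0]/v[2]-370,v[1]/v[2]-180])*4).round(0)
zr=.1585
print("ram circle",pr([.5345,-.1587,zr]),[pr([.5345+.017*np.cos(a),-.1587+.017*np.sin(a),zr]) for a in(-np.pi/2,np.pi/2,np.pi)])
for y in(-.150,-.154,-.158,-.162):
    print(y,"top",pr([.5345,y,zr-.022]),"visible base",pr([.5345,y,zr-.022-.059]),"ballc",pr([.5345,y,zr-.032]))
f=p["frame"].astype(int);m=((f[...,0]>60)&(f[...,1]<40)&(f[...,2]<50)).astype(np.uint8);m[:, :425]=0;m[:230]=0
ys,xs=np.where(m);print(len(xs))
for y in range(238,268,3):
    x=xs[ys==y]
    if len(x):print((y-180)*4+2,(x.min()-370)*4,(x.max()-370)*4+4,(x.min()+x.max()+1-740)*2)
```

```text
ram circle [353. 179.] [array([400., 184.]), array([306., 175.]), array([356., 211.])]
-0.15 top [318. 219.] visible base [293. 324.] ballc [314. 237.]
-0.154 top [329. 220.] visible base [303. 325.] ballc [325. 239.]
-0.158 top [340. 221.] visible base [313. 326.] ballc [335. 240.]
-0.162 top [351. 222.] visible base [324. 327.] ballc [346. 241.]
181
246 300 304 302
258 304 360 332
270 296 336 316
282 300 364 332
294 304 356 330
306 316 344 330
318 316 340 328
330 316 336 326
342 312 348 330
```

Projecting both puts the bottle axis at y ≈ -0.157 to -0.160 and the ram at about -0.1585, so the bottle is centred to within about 2 mm. I'll let go and back away upward.

```bash
for i in 1 2 3; do python3 -m inch '[{"dx":0,"dy":0,"dz":0,"turn":0},{"dx":0,"dy":0,"dz":0,"turn":0},{"dx":0,"dy":0,"dz":0,"turn":0},{"dx":0,"dy":0,"dz":0,"turn":0},{"dx":0,"dy":0,"dz":0,"turn":0}]' -0.2; done
python3 -m inch '[{"dx":0,"dy":0,"dz":-0.1,"turn":0},{"dx":0,"dy":0,"dz":-0.3,"turn":0},{"dx":0,"dy":0,"dz":-0.5,"turn":0},{"dx":0,"dy":0,"dz":-0.7,"turn":0},{"dx":0,"dy":0,"dz":-0.9,"turn":0}]'
python3 -m inch '[{"dx":0,"dy":0.3,"dz":0,"turn":0},{"dx":0,"dy":0.55,"dz":0,"turn":0},{"dx":0,"dy":0.8,"dz":0,"turn":0},{"dx":0,"dy":1,"dz":0,"turn":0},{"dx":0,"dy":1,"dz":0,"turn":0}]'
python3 -m inch '[{"dx":0,"dy":0.3,"dz":0,"turn":0},{"dx":0,"dy":0.55,"dz":0,"turn":0},{"dx":0,"dy":0.8,"dz":0,"turn":0},{"dx":0,"dy":1,"dz":0,"turn":0},{"dx":0,"dy":1,"dz":0,"turn":0}]'
python3 n.py
python3 -c "
from h import *
p=arm.read_camera('side');cv2.imwrite('pics/s5.png',cv2.resize(p['frame'][150:330,230:570,::-1],None,fx=2.3,fy=2.3))"
```

```text
time: 19.47
tcp_pos: [0.5957, 0.1031, 0.1276]
ee_rot: [0.0, 1.0, 0.0, -0.0]
contact_force: [0.4, -0.4, 0.2]
gripper_width: 0.0508
gripper_force: 0.0
time: 19.88
tcp_pos: [0.5958, 0.1031, 0.1277]
ee_rot: [0.0, 1.0, 0.0, -0.0]
contact_force: [0.3, 0.3, 0.4]
gripper_width: 0.0526
gripper_force: 0.0
time: 20.3
tcp_pos: [0.5958, 0.1031, 0.1277]
ee_rot: [0.0, 1.0, 0.0, 0.0]
contact_force: [0.3, 1.0, -0.2]
gripper_width: 0.0529
gripper_force: 0.0
time: 20.72
tcp_pos: [0.5955, 0.103, 0.2641]
ee_rot: [0.0, 1.0, -0.0, -0.0]
contact_force: [-0.1, 0.5, 0.2]
gripper_width: 0.0526
gripper_force: 0.0
time: 21.13
tcp_pos: [0.5934, 0.2622, 0.2621]
ee_rot: [-0.005, 1.0, 0.002, -0.001]
contact_force: [-1.2, 1.4, -0.1]
gripper_width: 0.0528
gripper_force: 0.0
time: 21.55
tcp_pos: [0.5923, 0.4116, 0.2614]
ee_rot: [-0.005, 1.0, 0.002, -0.001]
contact_force: [-2.5, 0.2, -0.5]
gripper_width: 0.0527
gripper_force: 0.0
6 [450.1 251.9] 6 [458.1 223.1]
[ 0.53945422 -0.15812398  0.0945    ] [ 0.53816923 -0.15871977  0.1585    ]
```

View pics/s5.png

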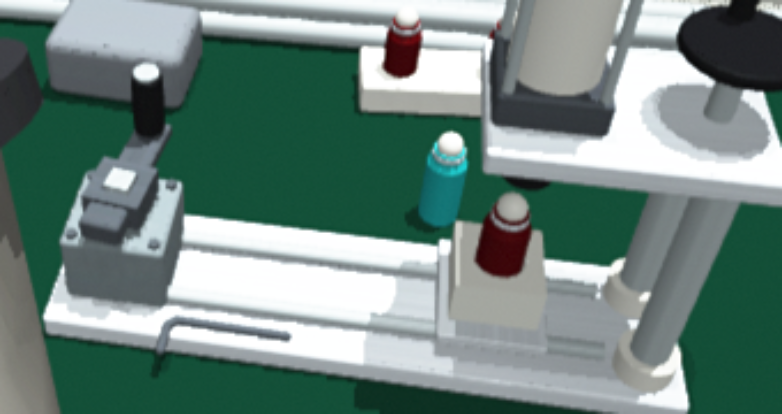

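The crank sits on its square with its knob at (147,100), and the bottle stands upright under the ram at (505,235). The gripper is clear, so I'm handing in.

```bash
python3 -m inch '[{"dx":0,"dy":0,"dz":0,"turn":0},{"dx":0,"dy":0,"dz":0,"turn":0},{"dx":0,"dy":0,"dz":0,"turn":0}]' && python3 -c "
from workcell import arm
print(arm.hand_in())"
```

```text
time: 22.75
tcp_pos: [0.5957, 0.4031, 0.2626]
ee_rot: [-0.0, 1.0, 0.0, -0.0]
contact_force: [-0.2, -0.1, 0.1]
gripper_width: 0.053
gripper_force: 0.0
the job is handed in; nothing more can be done
None
```

I turned the crank three full turns clockwise, let go and handed in at about 23 s; by my last camera check the bottle stands upright within about 2 mm of the ram's axis and the crank is still down on its square, though the hand-in returned no verdict.

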